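# Pour castor balls from the blue sifter jar

## Task

The castors on the bench need the two steel balls from the tip-out jar with the blue sifter lid. Turn the blue lid's dial to its largest opening first; then swing that jar's crank over to tip the jar until both balls have dropped into the tray below it, let go, and leave the dial at its largest opening. Do not touch the stand with the orange lid.

Things in the scene. Friction and masses are not known exactly. Their poses are not given: they have to be found in the camera images.
- blue_station: Fixed stand of the blue-lidded clear jar (76 mm wide, 84 tall). Origin: underside of its grey base (270 x 150 mm), right below the jar's centre; the jar tips towards +x, z up. Aluminium tray on the base: x -85 to 165, y -48 to 48 mm, walls up to z = 48. Two posts at y = -58, 58 mm, up to z = 130, carry the jar on a pivot along y at x = 0, z = 110 mm.
- blue_dial (a joint): Angle (rad) of the blue dial lid, counter-clockwise from above, -1.6 to a stop at 0.1; stiff, stays put. At 0 its largest opening (90 degree gap) is over the jar's outlet (+x side); it starts at -1.5 to -1.1, where no ball can pass. Grip bar on the jar's axis, 14 x 50 mm, stand z 158 to 188 (disc below it), white line on top: parallel to the stand's y at 0, turned by q about z at q.
- blue_jar (a joint): Tip of the jar (rad) about stand +y: 0 upright (its start), stop at 2.1; stays put; balls roll out by 2.0 if the dial is open. Crank on the -y side, turns with the jar: arm at y = -78, blue grip bar 14 mm thick along y from y = -82 to -144 mm, 70 mm from the pivot, axis at x = -61, z = 145 mm at the start, over the top (x = 0, z = 180 at 1.05), to x = 61, z = 145 mm.
- blue_ball1_center (a point): One of the two polished steel balls, 16 mm across, that start inside the blue-lidded clear jar; the point is the ball's centre. They roll freely on the jar's floor and are not to be handled: they are poured.
- blue_ball2_center (a point): One of the two polished steel balls, 16 mm across, that start inside the blue-lidded clear jar; the point is the ball's centre. They roll freely on the jar's floor and are not to be handled: they are poured.
- orange_station: A like stand with an orange lid and orange crank grip and copper balls: not to be touched. Origin and axes as for the blue one.

How it is judged:
By the outcome, as a careful person would: the job done as asked, in the order asked, and still so for the second after the job is handed in, with the robot touching nothing.
It also fails if it takes over 53 s, if anything falls off the work surface, if the arm or the gripper's body presses on something with over 40 N, if the wrist force passes 120 N, or if a joint passes its speed limit or range.

## Robot

A 7-joint arm with a two-finger parallel gripper is mounted at the origin on the work surface. World frame = base frame: x ahead of the robot, y to its left, z up, the work surface at z = 0. Lengths are in m, angles in rad, forces in N, time in s.
With the tool pointing down it reaches from about 0.4 to 0.85 m from the base axis. Payload 10.4 kg.
Tool frame: the origin (TCP) lies at the centre of the arm's flange, where the gripper is bolted on; the fingertips stand 182 mm ahead of it and the grasp point (between the pads) lies 164 mm ahead of it (r.hold_point_z is the distance from the TCP to the grasp point, in m); z points along the fingers, y is the direction in which the jaws open and shut (so a half turn about z gives the same grasp; the last joint's range is limited). The gripper opens to 87 mm and grips with 3 to 60 N. Pads are 19 mm wide; open, the fingers measure 117 mm over their backs; the gripper's body (75 mm by 190 mm) begins 51 mm behind the grasp point.
Start: joints at [-1.252, 0.332, -0.065, 1.46, 0.022, 1.35, -0.088], TCP at [0.209, 0.589, 0.405] pointing down, gripper open.
Joint ranges: [-2.6, 2.6], [-0.5, 2.12], [-1.47, 1.34], [0.16, 2.42], [-1.27, 4.41], [0.06, 2.06], [-2.6, 2.6]. Speed limits (rad/s): [2.22, 2.22, 2.79, 2.79, 3.14, 3.14, 3.14].

## Interface

Orientations are given as a unit quaternion [x, y, z, w].
In Python, from bench import r, cams, job gives the robot as it stands.
- The arm moves only by the tool carry_out, never from a script. Its argument "rows" is a list of rows, each an object with "jaw": the finger opening in m, from 0 to 0.087; "delta_pos": the shift along the tool's x, y, z in m, a list of three; "yaw": the turn about the tool's z in degrees. A call has 1 to 10 rows; each row shifts and turns the commanded pose from where the row before left it, along the tool's axes as they then stand; what a row does not reach is not made up. A row lasts 1/10 s, in which the tool goes at most 50 mm and 8.59 degrees, less where a joint would pass 70% of its speed; a pose out of reach is approached as far as the arm can. A call is refused whole if a number of a shift passes 0.05 or a number of a turn 8.59, either way. A call with a gripper value outside its range is refused whole. The fingers move at their own pace and stop on an object; "grip_force" is the grip in N (left out, the last holds). Time passes only in rows, so rows that do not move let the fingers close. It gives the time, the measured TCP pose, the force and the opening at its end, in the units of the state.
- r.read_state(): the state, without advancing time (a new reading comes with each control period).
- cams.camera(name): name is "side" or "top"; returns a dict with "img" (400x640x3 uint8, blue, green, red), "mtx" (3x3 intrinsics, pixels), "R" (3x3) and "t" (3): a world point X has camera coordinates R X + t. Camera axes: x right, y down, z forward; pixel columns grow to the right and rows downward; lengths in m; the calibration is good to about 2 mm. A picture is of the moment at which its call begins. There is no depth.
- job.close_job(): hands the job in, once; it reports no verdict.
Trained networks look in the newest picture that a camera, given by its name, has taken for a name from the list of things; names that differ only in an ending like _2 or _b are one class to them, and where a whole thing is asked for, a point or a joint stands for the part that bears it (a point fixed in the world has none). Each returns a list of dicts, best first, with "confidence" (0 to 1); they miss things now and then, are a little off and sometimes report something else, mostly with a low value. They report only what shows in the picture. A call takes as long as a camera call.
- cams.boxes_of(camera, query): "rect" ([centre column, centre row, width, height] as shares, 0 to 1, of the picture: columns of its width, rows of its height, round what is visible of it).
- cams.outline_of(camera, query): "pixels" (400x640 bool, what is visible of it) and "rect" ([centre column, centre row, width, height] as shares, 0 to 1, of the picture: columns of its width, rows of its height, round what is visible of it).
The state is a dict: "time": time; "joint_positions": joint angles; "joint_vel": joint speeds; "joint_torque": joint torques, N m; "ee_pos": TCP position; "eef_rot": TCP orientation; "ft_force": force on the tool from outside, world axes, zero at the start; "torque": the same for the moment, N m; "width": finger opening in m.
Only numpy, scipy, OpenCV 4.12 (cv2) and the standard library are available. Lean on these libraries where they do the work, as an engineer would, in place of code of your own. Each camera call takes 0.05 s, during which the arm holds its last target.

## Working session

There is one attempt and no reset: what is moved stays moved. The work goes in short steps, Python scripts to look and compute and a tool call to move; the robot and the scene stay as the last step left them, time stands still between calls to the robot, and variables do not carry over. Pictures are saved under pics/ and viewed, and the job is handed in when it is done.

Besides the shell and the picture viewer there is one more tool, called after "Emit:" as a command line: name --argument value ..., lists and objects as JSON in quotes. carry_out: Moves the arm, as the interface text tells. Its arguments: {"type":"object","properties":{"rows":{"type":"array"},"grip_force":{"type":"number"}},"required":["rows"]}

```bash
ls; mkdir -p pics; python3 - <<'E'
from bench import r,cams,job
import cv2
print(r.read_state())
for n in("top","side"):
    c=cams.camera(n); cv2.imwrite(f"pics/{n}0.png",c["img"]); print(n,c["mtx"],c["R"],c["t"])
    for q in("blue_station","blue_dial","blue_jar","orange_station","blue_ball1_center"):
        print(q,[(round(b["confidence"],2),[round(x,3) for x in b["rect"]]) for b in cams.boxes_of(n,q)])
E
```

```text
pics
{'time': 0.0, 'joint_positions': array([-1.25160458,  0.33289401, -0.06467302,  1.4609177 ,  0.02161456,
        1.34992153, -0.0885    ]), 'joint_vel': array([-0.0013555 ,  0.00035611, -0.00046881, -0.0011355 ,  0.00108911,
        0.00107919, -0.00036054]), 'joint_torque': array([ 8.62954912e-04, -6.23271775e+01,  2.53388128e-02, -3.89893270e+01,
       -6.12460845e-02,  3.97165271e-02,  1.81438804e-04]), 'ee_pos': array([0.2094542 , 0.58872844, 0.40395115]), 'eef_rot': array([ 1.70066089e-01,  9.85432394e-01, -7.18162602e-04, -7.84435777e-05]), 'ft_force': array([ 0.18325375, -0.95289833,  0.62261398]), 'torque': array([-0.01855202,  0.00784129,  0.02876735]), 'width': 0.08695249913586317}
top [[464.66789268   0.         321.24602838]
 [  0.         464.66789268 202.02187302]
 [  0.           0.           1.        ]] [[ 0.01974681 -0.99948384 -0.02534022]
 [-0.99837625 -0.01835776 -0.05392447]
 [ 0.05343145  0.02636391 -0.99822343]] [0.00935448 0.54622539 1.01056329]
blue_station [(0.59, [0.704, 0.468, 0.216, 0.324])]
blue_dial [(0.8, [0.683, 0.492, 0.06, 0.102])]
blue_jar [(0.95, [0.725, 0.511, 0.172, 0.123])]
orange_station [(0.71, [0.414, 0.449, 0.169, 0.308])]
blue_ball1_center []
side [[387.98529225   0.         321.86809957]
 [  0.         387.98529225 208.15518663]
 [  0.           0.           1.        ]] [[ 0.98986988 -0.14192428 -0.00388871]
 [-0.08439555 -0.56616115 -0.81996277]
 [ 0.11417099  0.81198463 -0.57240365]] [-0.53208686  0.16316168  0.65050165]
blue_station [(0.56, [0.592, 0.838, 0.336, 0.322])]
blue_dial [(0.79, [0.552, 0.736, 0.102, 0.128])]
blue_jar [(0.83, [0.554, 0.836, 0.112, 0.325])]
orange_station [(0.56, [0.534, 0.478, 0.208, 0.281])]
blue_ball1_center []
```

View pics/top0.png

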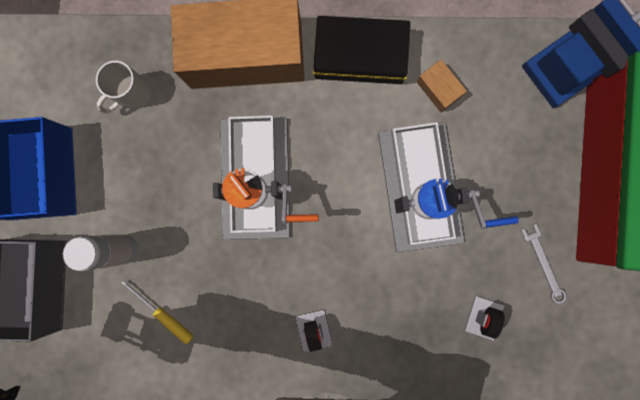

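View pics/side0.png

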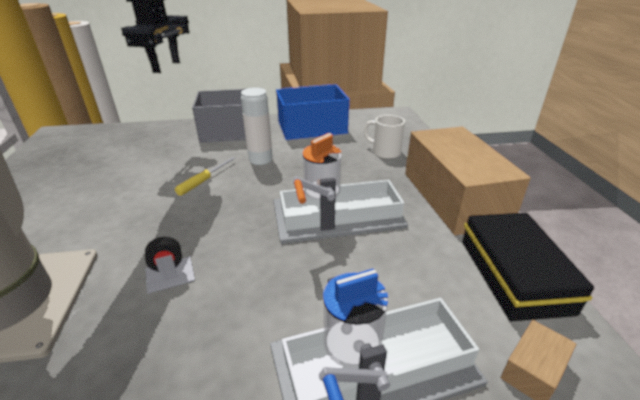

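The blue stand is at about (425,187) in the top view, with its crank grip at about (503,222). The orange stand is to its left, at about (250,180). I'll zoom in for the pose fit.

```bash
python3 - <<'E'
import cv2
a=cv2.imread("pics/top0.png")[115:260,370:530]; cv2.imwrite("pics/topz.png",cv2.resize(a,None,fx=4.0,fy=4.0,interpolation=cv2.INTER_CUBIC))
a=cv2.imread("pics/side0.png")[260:400,265:485]; cv2.imwrite("pics/sidez.png",cv2.resize(a,None,fx=3.5,fy=3.5,interpolation=cv2.INTER_CUBIC))
E
```

```text
(no output)
```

View pics/topz.png

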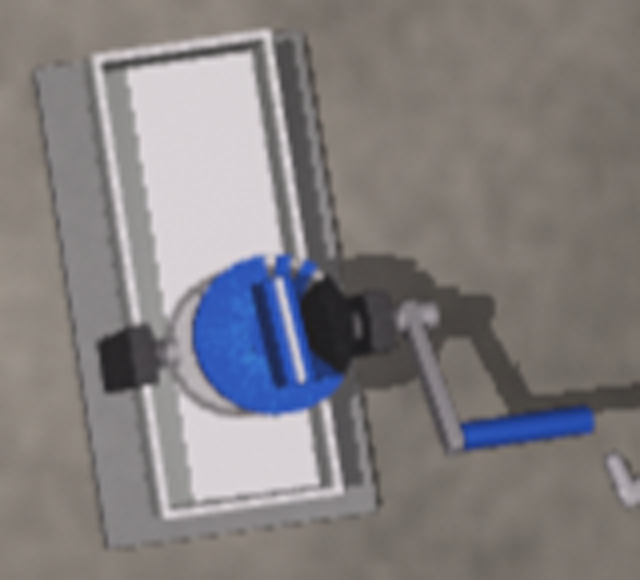

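View pics/sidez.png

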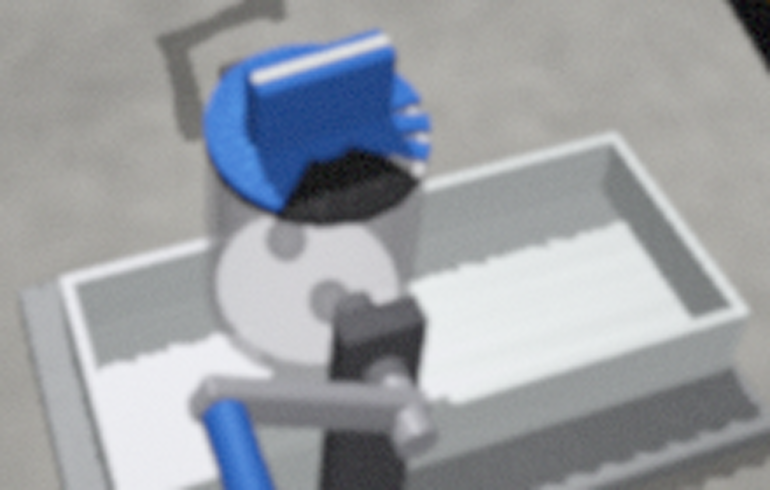

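```bash
cat > h.py <<'E'
import numpy as np,cv2
from scipy.optimize import least_squares
from scipy.spatial.transform import Rotation as Ro
def proj(c,X):
    p=(c["R"]@np.atleast_2d(X).T).T+c["t"]; p=p@c["mtx"].T; return p[:,:2]/p[:,2:]
def S(p,X):
    c,s=np.cos(p[2]),np.sin(p[2]); X=np.atleast_2d(X)
    return np.c_[p[0]+c*X[:,0]-s*X[:,1],p[1]+s*X[:,0]+c*X[:,1],X[:,2]]
E
python3 - <<'E'
from h import *
from bench import cams
T=cams.camera("top");D=cams.camera("side")
tp=np.array([(93,58),(270,32),(163,518),(343,490),(462,437),(592,420)])/4+[370,115]
tX=np.array([(165,48,48),(165,-48,48),(-85,48,48),(-85,-48,48),(-61,-82,146),(-61,-144,146)])/1e3
sp=np.array([(615,135),(745,312),(68,278)])/3.5+[265,260]
sX=tX[:3]
tl=np.array([(278,280),(300,380)])/4+[370,115]; sl=np.array([(388,38),(252,75)])/3.5+[265,260]
def line(q):
    v=np.array([-np.sin(q),np.cos(q)])*.025
    return np.array([[*v,.188],[*-v,.188]])
def f(p):
    L=S(p,line(p[3]))
    return np.r_[proj(T,S(p,tX))-tp,proj(D,S(p,sX))-sp,proj(T,L)-tl,proj(D,L[::-1] if 0 else L)-sl].ravel()
for q0 in(-1.3,1.8):
    o=least_squares(f,[.5,-.2,.1,q0],loss='soft_l1'); print(o.x,o.cost); print(f(o.x).reshape(-1,2).round(1).tolist())
p=o.x
for n,X in dict(dial=(0,0,.17),grip=(-.061,-.113,.145),top=(0,-.113,.18),end=(.061,-.113,.145)).items(): print(n,S(p,X))
E
```

```text
[ 0.5489419  -0.2047787   0.16301848 -1.50038225] 7.710610791337476
[[-0.9, -0.6], [-0.6, -0.6], [-0.5, 0.2], [-0.3, 0.7], [-0.7, 0.1], [-0.8, -0.3], [0.1, -0.6], [1.5, 0.7], [-2.6, 0.5], [-0.6, -0.8], [0.1, 0.9], [0.6, 0.9], [-0.4, 2.2]]
[ 0.54898397 -0.20464599  0.16281648  0.88084078] 138.88764548060632
[[-0.9, -0.6], [-0.7, -0.7], [-0.5, 0.2], [-0.4, 0.7], [-0.8, 0.1], [-0.8, -0.3], [0.1, -0.6], [1.5, 0.6], [-2.6, 0.4], [-4.6, 24.2], [4.0, -24.2], [-39.7, 0.9], [41.3, 2.1]]
dial [[ 0.54898397 -0.20464599  0.17      ]]
grip [[ 0.5071078  -0.32603951  0.145     ]]
top [[ 0.56730106 -0.31615153  0.18      ]]
end [[ 0.62749431 -0.30626355  0.145     ]]
```

Emit:
carry_out --rows '[{"jaw":0.087,"delta_pos":[0,0,-0.04],"yaw":0},{"jaw":0.087,"delta_pos":[0,0,-0.04],"yaw":0},{"jaw":0.087,"delta_pos":[-0.029,-0.032,0],"yaw":0},{"jaw":0.087,"delta_pos":[-0.029,-0.032,0],"yaw":0},{"jaw":0.087,"delta_pos":[-0.029,-0.032,0],"yaw":0},{"jaw":0.087,"delta_pos":[-0.029,-0.032,0],"yaw":0},{"jaw":0.087,"delta_pos":[-0.029,-0.032,0],"yaw":0},{"jaw":0.087,"delta_pos":[-0.029,-0.032,0],"yaw":0},{"jaw":0.087,"delta_pos":[-0.029,-0.032,0],"yaw":0},{"jaw":0.087,"delta_pos":[-0.029,-0.032,0],"yaw":0}]'

```text
time: 1.7
ee_pos: [0.3426, 0.268, 0.485]
eef_rot: [0.17, 0.985, 0.0, 0.0]
ft_force: [1.0, 0.7, 0.7]
width: 0.087
```

Emit:
carry_out --rows '[{"jaw":0.087,"delta_pos":[-0.029,-0.032,0],"yaw":0},{"jaw":0.087,"delta_pos":[-0.029,-0.032,0],"yaw":0},{"jaw":0.087,"delta_pos":[-0.029,-0.032,0],"yaw":0},{"jaw":0.087,"delta_pos":[-0.029,-0.032,0],"yaw":0},{"jaw":0.087,"delta_pos":[-0.029,-0.032,0],"yaw":0},{"jaw":0.087,"delta_pos":[-0.029,-0.032,0],"yaw":0},{"jaw":0.087,"delta_pos":[-0.029,-0.032,0],"yaw":0},{"jaw":0.087,"delta_pos":[-0.029,-0.032,0],"yaw":0},{"jaw":0.087,"delta_pos":[-0.029,-0.032,0],"yaw":0},{"jaw":0.087,"delta_pos":[-0.029,-0.032,0],"yaw":0}]'

```text
time: 2.7
ee_pos: [0.5084, -0.1305, 0.4852]
eef_rot: [0.17, 0.985, 0.0, 0.001]
ft_force: [-0.0, 0.1, -0.3]
width: 0.0867
```

Emit:
carry_out --rows '[{"jaw":0.087,"delta_pos":[0,0,0],"yaw":8.5},{"jaw":0.087,"delta_pos":[0,0,0],"yaw":8.5},{"jaw":0.087,"delta_pos":[0,0,0],"yaw":8.5},{"jaw":0.087,"delta_pos":[0,0,0],"yaw":8.5},{"jaw":0.087,"delta_pos":[0,0,0],"yaw":8.5},{"jaw":0.087,"delta_pos":[0,0,0],"yaw":8.5},{"jaw":0.087,"delta_pos":[0,0,0],"yaw":8.5},{"jaw":0.087,"delta_pos":[0,0,0],"yaw":8.5},{"jaw":0.087,"delta_pos":[0,0,0],"yaw":8.5},{"jaw":0.087,"delta_pos":[0,0,0],"yaw":8.5}]'

```text
time: 3.7
ee_pos: [0.5082, -0.1288, 0.4848]
eef_rot: [0.793, 0.609, 0.0, -0.0]
ft_force: [0.2, 0.2, -0.3]
width: 0.0871
```

Emit:
carry_out --rows '[{"jaw":0.087,"delta_pos":[0,0,0],"yaw":8.5},{"jaw":0.087,"delta_pos":[0,0,0],"yaw":8.5},{"jaw":0.087,"delta_pos":[0,0,0],"yaw":8.5},{"jaw":0.087,"delta_pos":[0,0,0],"yaw":8.5},{"jaw":0.087,"delta_pos":[0,0,0],"yaw":8.5},{"jaw":0.087,"delta_pos":[0,0,0],"yaw":8.5},{"jaw":0.087,"delta_pos":[0,0,0],"yaw":8.5},{"jaw":0.087,"delta_pos":[0,0,0],"yaw":0},{"jaw":0.087,"delta_pos":[0,0,0],"yaw":0}]'

```text
time: 4.6
ee_pos: [0.5082, -0.1288, 0.4848]
eef_rot: [0.99, 0.141, 0.0, -0.0]
ft_force: [0.1, -0.7, 0.9]
width: 0.0871
```

```bash
cat >> h.py <<'E'
def tool(target):
    from bench import r
    s=r.read_state(); R=Ro.from_quat(s["eef_rot"])
    y=R.as_matrix()[:,1]; print("t",s["time"],"pos",s["ee_pos"].round(4),"tooly deg",np.degrees(np.arctan2(y[1],y[0])).round(2),"z",R.as_matrix()[:,2].round(4),"w",s["width"],"F",s["ft_force"].round(1))
    print("delta tool",R.inv().apply(np.array(target)-s["ee_pos"]).round(4), "q",s["joint_positions"].round(2))
P=np.array([.5489,-.2047,.163])
E
python3 -c "
from h import *
tool([.549,-.2047,.345])"
```

```text
t 4.6 pos [ 0.5082 -0.1288  0.4848] tooly deg -73.82 z [ 2.e-04  2.e-04 -1.e+00] w 0.08713375083045517 F [ 0.1 -0.7  0.9]
delta tool [0.018  0.0843 0.1398] q [-0.68  0.07  0.9   1.63 -0.06  1.46 -1.06]
```

Emit:
carry_out --rows '[{"jaw":0.087,"delta_pos":[0.006,0.028,0],"yaw":2.8},{"jaw":0.087,"delta_pos":[0.006,0.028,0],"yaw":0},{"jaw":0.087,"delta_pos":[0.006,0.028,0],"yaw":0},{"jaw":0.087,"delta_pos":[0,0,0.035],"yaw":0},{"jaw":0.087,"delta_pos":[0,0,0.035],"yaw":0},{"jaw":0.087,"delta_pos":[0,0,0.02],"yaw":0},{"jaw":0.087,"delta_pos":[0,0,0],"yaw":0}]'

```text
time: 5.3
ee_pos: [0.5455, -0.2053, 0.3921]
eef_rot: [0.993, 0.116, -0.002, -0.001]
ft_force: [-0.2, -1.0, 0.6]
width: 0.0869
```

```bash
python3 - <<'E'
from h import *
from bench import cams
tool([.549,-.2047,.345])
for n in("top","side"):
    c=cams.camera(n); u=proj(c,S(P,[0,0,.188]))[0].astype(int); a=c["img"][max(0,u[1]-70):u[1]+70,u[0]-90:u[0]+90]
    cv2.imwrite(f"pics/{n}1.png",cv2.resize(a,None,fx=4,fy=4,interpolation=2))
E
```

```text
t 5.3 pos [ 0.5455 -0.2053  0.3921] tooly deg -76.68 z [-4.5e-03  9.0e-04 -1.0e+00] w 0.08691348748169657 F [-0.2 -1.   0.6]
delta tool [0.0037 0.0003 0.0471] q [-0.46  0.34  0.93  1.63 -0.28  1.32 -0.83]
```

View pics/side1.png

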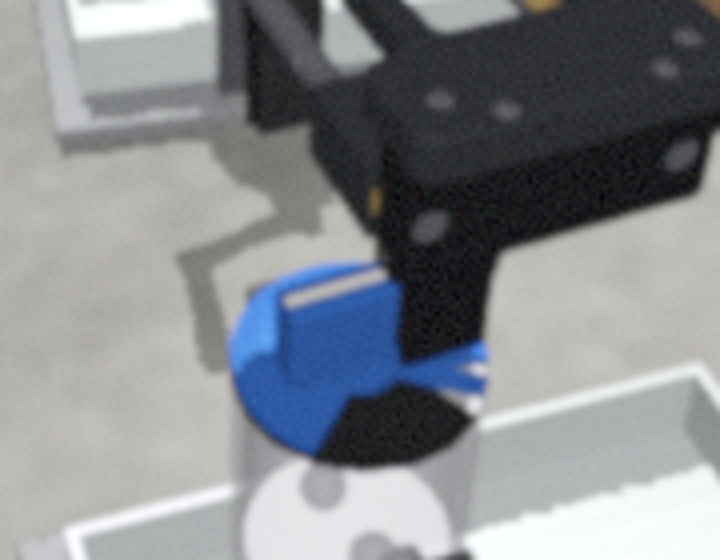

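View pics/top1.png

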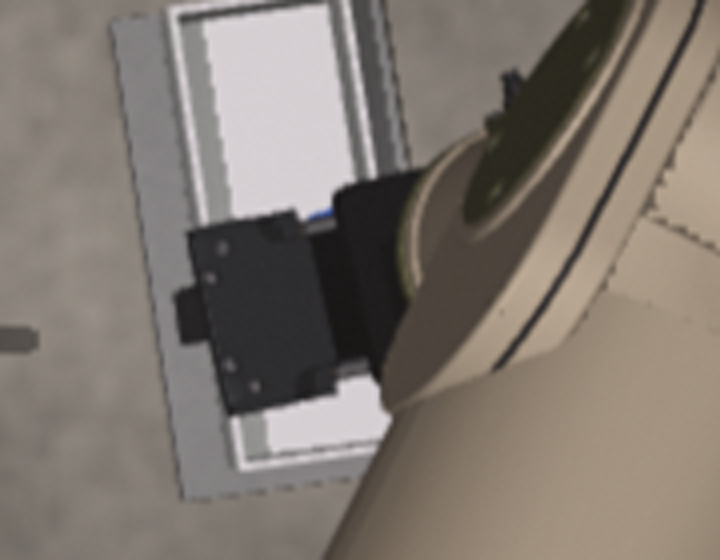

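The jaws straddle the dial bar, with the near finger just in front of it at about (440,300) in the crop. I'll lower the gripper and grip.

Emit:
carry_out --rows '[{"jaw":0.087,"delta_pos":[0.004,0,0.016],"yaw":0},{"jaw":0.087,"delta_pos":[0,0,0.016],"yaw":0},{"jaw":0.087,"delta_pos":[0,0,0.015],"yaw":0},{"jaw":0.087,"delta_pos":[0,0,0],"yaw":0},{"jaw":0.087,"delta_pos":[0,0,0],"yaw":0}]'

```text
time: 5.9
ee_pos: [0.5499, -0.205, 0.3475]
eef_rot: [0.993, 0.114, -0.0, -0.0]
ft_force: [0.1, -0.0, 0.2]
width: 0.0869
```

```bash
python3 -c "
from h import *
tool([.549,-.2047,.345])"
```

```text
t 5.9 pos [ 0.5499 -0.205   0.3475] tooly deg -76.89 z [-7.e-04  0.e+00 -1.e+00] w 0.08688652804928472 F [ 0.1 -0.   0.2]
delta tool [-0.0008 -0.0005  0.0025] q [-0.44  0.39  0.91  1.68 -0.32  1.23 -0.8 ]
```

Emit:
carry_out --rows '[{"jaw":0.01,"delta_pos":[0,0,0],"yaw":0},{"jaw":0.01,"delta_pos":[0,0,0],"yaw":0},{"jaw":0.01,"delta_pos":[0,0,0],"yaw":0},{"jaw":0.01,"delta_pos":[0,0,0],"yaw":0},{"jaw":0.01,"delta_pos":[0,0,0],"yaw":0},{"jaw":0.01,"delta_pos":[0,0,0],"yaw":0},{"jaw":0.01,"delta_pos":[0,0,0],"yaw":0},{"jaw":0.01,"delta_pos":[0,0,0],"yaw":0}]' --grip_force 30

```text
time: 6.7
ee_pos: [0.5499, -0.205, 0.3477]
eef_rot: [0.993, 0.114, -0.0, -0.0]
ft_force: [0.6, 0.5, 0.6]
width: 0.0307
```

Emit:
carry_out --rows '[{"jaw":0.01,"delta_pos":[0,0,0],"yaw":0},{"jaw":0.01,"delta_pos":[0,0,0],"yaw":0},{"jaw":0.01,"delta_pos":[0,0,0],"yaw":0},{"jaw":0.01,"delta_pos":[0,0,0],"yaw":0}]'

```text
time: 7.1
ee_pos: [0.5499, -0.2045, 0.3477]
eef_rot: [0.993, 0.114, -0.0, -0.001]
ft_force: [-2.8, 4.1, 2.8]
width: 0.0137
```

Emit:
carry_out --rows '[{"jaw":0.01,"delta_pos":[0,0,0],"yaw":-3},{"jaw":0.01,"delta_pos":[0,0,0],"yaw":-5},{"jaw":0.01,"delta_pos":[0,0,0],"yaw":-5},{"jaw":0.01,"delta_pos":[0,0,0],"yaw":-5},{"jaw":0.01,"delta_pos":[0,0,0],"yaw":0}]'

```text
time: 7.6
ee_pos: [0.5499, -0.2045, 0.3477]
eef_rot: [0.963, 0.27, -0.0, -0.001]
ft_force: [-2.3, 3.7, 4.0]
width: 0.0137
```

```bash
python3 -c "
from h import *
tool([.549,-.2047,.345])
from bench import r
print(r.read_state()['torque'])"
```

```text
t 7.6 pos [ 0.5499 -0.2045  0.3477] tooly deg -58.69 z [-5.0e-04  1.4e-03 -1.0e+00] w 0.013682170808828562 F [-2.3  3.7  4. ]
delta tool [-0.0009 -0.0003  0.0027] q [-0.39  0.37  0.84  1.68 -0.29  1.23 -0.51]
[1.07985343 0.68774854 0.0549236 ]
```

Emit:
carry_out --rows '[{"jaw":0.01,"delta_pos":[0,0,0],"yaw":-7},{"jaw":0.01,"delta_pos":[0,0,0],"yaw":-7},{"jaw":0.01,"delta_pos":[0,0,0],"yaw":-7},{"jaw":0.01,"delta_pos":[0,0,0],"yaw":-7},{"jaw":0.01,"delta_pos":[0,0,0],"yaw":-7},{"jaw":0.01,"delta_pos":[0,0,0],"yaw":-7},{"jaw":0.01,"delta_pos":[0,0,0],"yaw":-7},{"jaw":0.01,"delta_pos":[0,0,0],"yaw":-7},{"jaw":0.01,"delta_pos":[0,0,0],"yaw":-7},{"jaw":0.01,"delta_pos":[0,0,0],"yaw":0}]'

```text
time: 8.6
ee_pos: [0.5499, -0.2044, 0.3476]
eef_rot: [0.68, 0.733, 0.0, -0.001]
ft_force: [-3.4, 5.1, 3.2]
width: 0.0137
```

```bash
python3 -c "
from h import *
tool([.549,-.2047,.345])
from bench import r
print(r.read_state()['torque'])"
```

```text
t 8.6 pos [ 0.5499 -0.2044  0.3476] tooly deg 4.33 z [-5.0e-04  1.4e-03 -1.0e+00] w 0.013719584411935212 F [-3.4  5.1  3.2]
delta tool [-0.0002 -0.0009  0.0026] q [-0.24  0.32  0.64  1.67 -0.2   1.22  0.52]
[1.02744569 0.69136888 0.03897664]
```

Another 5° to go, then release and rise to check.

Emit:
carry_out --rows '[{"jaw":0.01,"delta_pos":[0,0,0],"yaw":-3},{"jaw":0.01,"delta_pos":[0,0,0],"yaw":-2},{"jaw":0.01,"delta_pos":[0,0,0],"yaw":0},{"jaw":0.06,"delta_pos":[0,0,0],"yaw":0},{"jaw":0.06,"delta_pos":[0,0,0],"yaw":0},{"jaw":0.06,"delta_pos":[0,0,0],"yaw":0},{"jaw":0.06,"delta_pos":[0,0,0],"yaw":0},{"jaw":0.06,"delta_pos":[0,0,0],"yaw":0}]'

```text
time: 9.4
ee_pos: [0.55, -0.2051, 0.3477]
eef_rot: [0.649, 0.761, -0.0, 0.0]
ft_force: [-0.6, 0.4, -0.2]
width: 0.0457
```

Emit:
carry_out --rows '[{"jaw":0.06,"delta_pos":[0,0,-0.03],"yaw":0},{"jaw":0.06,"delta_pos":[0,0,-0.035],"yaw":0},{"jaw":0.06,"delta_pos":[0,0,0],"yaw":0}]'

```text
time: 9.7
ee_pos: [0.5506, -0.2058, 0.4173]
eef_rot: [0.649, 0.761, 0.002, 0.003]
ft_force: [0.6, -0.2, 0.6]
width: 0.0593
```

```bash
python3 - <<'E'
from h import *
from bench import cams
p=P
t=S(p,[-.061,-.118,.145+.164])[0]; print(t); tool(t)
for n in("side",):
    c=cams.camera(n); cv2.imwrite(f"pics/{n}2raw.png",c["img"]); a=c["img"][260:400,265:425]
    cv2.imwrite(f"pics/{n}2.png",cv2.resize(a,None,fx=4,fy=4,interpolation=2))
    print(proj(c,S(P,[[0,.025,.188],[0,-.025,.188]])),"zoom",(proj(c,S(P,[[0,.025,.188],[0,-.025,.188]]))-[265,260])*4)
E
```

```text
[ 0.5078575  -0.33103493  0.309     ]
t 9.7 pos [ 0.5506 -0.2058  0.4173] tooly deg 9.09 z [ 0.0067 -0.0014 -1.    ] w 0.05930761703519474 F [ 0.6 -0.2  0.6]
delta tool [-0.1166 -0.0626  0.1082] q [-0.25  0.27  0.64  1.58 -0.16  1.34  0.57]
[[348.97019178 263.06950555]
 [365.39215043 293.37340341]] zoom [[335.88076713  12.27802222]
 [401.5686017  133.49361365]]
```

View pics/side2.png

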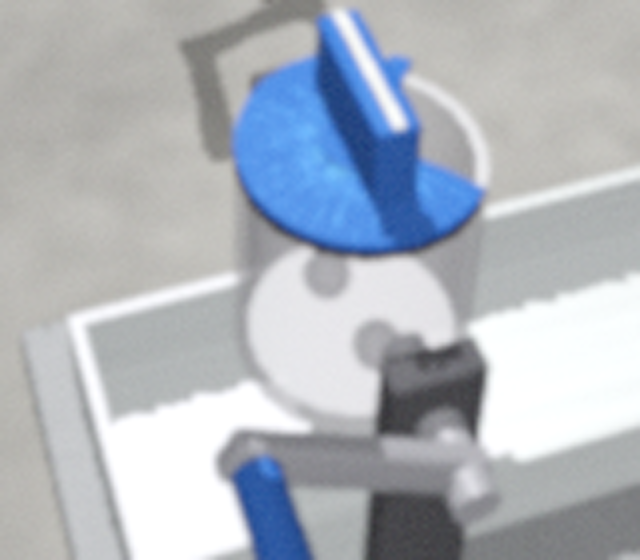

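The dial is open: the white line runs from (338,12) to (405,130) in the crop, and the prediction for q=0 was (336,12) to (402,133). The gap is at the outlet and both balls are still in the jar. Next is the crank.

Emit:
carry_out --rows '[{"jaw":0.05,"delta_pos":[-0.039,-0.021,0],"yaw":0},{"jaw":0.05,"delta_pos":[-0.039,-0.021,0],"yaw":0},{"jaw":0.05,"delta_pos":[-0.039,-0.021,0],"yaw":0},{"jaw":0.05,"delta_pos":[0,0,0.025],"yaw":0},{"jaw":0.05,"delta_pos":[0,0,0],"yaw":0},{"jaw":0.05,"delta_pos":[0,0,0],"yaw":0}]'

```text
time: 10.35
ee_pos: [0.5068, -0.3294, 0.387]
eef_rot: [0.648, 0.761, -0.0, -0.001]
ft_force: [0.0, -0.0, -0.5]
width: 0.05
```

```bash
python3 - <<'E'
from h import *
from bench import cams
p=P
t=S(p,[-.061,-.118,.145+.164])[0]; print(t); tool(t)
c=cams.camera("side"); cv2.imwrite(f"pics/side3.png",c["img"])
E
```

```text
[ 0.5078575  -0.33103493  0.309     ]
t 10.35 pos [ 0.5068 -0.3294  0.387 ] tooly deg 9.19 z [-0.0016  0.0013 -1.    ] w 0.049959490930225524 F [ 0.  -0.  -0.5]
delta tool [-0.0019  0.0009  0.078 ] q [-0.05  0.34  0.69  1.58 -0.23  1.31  0.84]
```

View pics/side3.png

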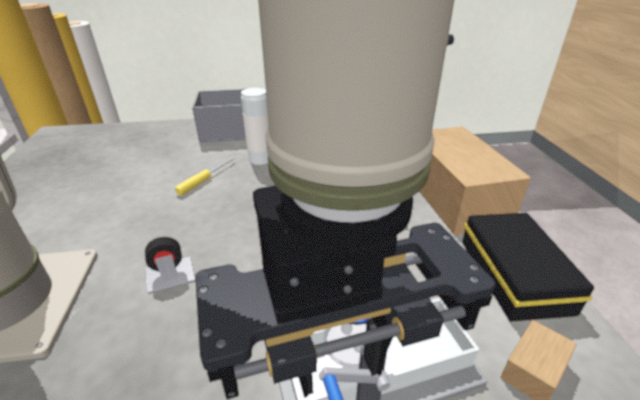

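The gripper is above the crank bar, which shows at about (333,385). The view is mostly blocked, so I'm relying on the fitted pose and watching the force.

Emit:
carry_out --rows '[{"jaw":0.05,"delta_pos":[-0.002,0.001,0.02],"yaw":0},{"jaw":0.05,"delta_pos":[0,0,0.02],"yaw":0},{"jaw":0.05,"delta_pos":[0,0,0.02],"yaw":0},{"jaw":0.05,"delta_pos":[0,0,0.016],"yaw":0},{"jaw":0.05,"delta_pos":[0,0,0],"yaw":0}]'

```text
time: 10.9
ee_pos: [0.5079, -0.3311, 0.3101]
eef_rot: [0.648, 0.762, -0.0, -0.001]
ft_force: [-0.2, 0.8, -0.1]
width: 0.0497
```

Emit:
carry_out --rows '[{"jaw":0.01,"delta_pos":[0,0,0],"yaw":0},{"jaw":0.01,"delta_pos":[0,0,0],"yaw":0},{"jaw":0.01,"delta_pos":[0,0,0],"yaw":0},{"jaw":0.01,"delta_pos":[0,0,0],"yaw":0},{"jaw":0.01,"delta_pos":[0,0,0],"yaw":0},{"jaw":0.01,"delta_pos":[0,0,0],"yaw":0},{"jaw":0.01,"delta_pos":[0,0,0],"yaw":0},{"jaw":0.01,"delta_pos":[0,0,0],"yaw":0}]' --grip_force 20

```text
time: 11.7
ee_pos: [0.5086, -0.332, 0.3121]
eef_rot: [0.648, 0.761, 0.001, 0.001]
ft_force: [5.4, -0.9, -2.0]
width: 0.0135
```

```bash
python3 - <<'E'
from h import *
tool(S(P,[-.061,-.118,.145+.164])[0])
t=np.arange(0,2.06,.1); B=np.c_[70*np.sin(t-1.0504),70*np.cos(t-1.0504)]
print(np.diff(B,axis=0).round(1).tolist())
E
```

```text
t 11.7 pos [ 0.5086 -0.332   0.3121] tooly deg 9.17 z [ 2.6e-03 -6.0e-04 -1.0e+00] w 0.013465707011764316 F [ 5.4 -0.9 -2. ]
delta tool [ 0.0011 -0.0006  0.0031] q [-0.02  0.41  0.67  1.66 -0.28  1.16  0.87]
[[3.8, 5.9], [4.3, 5.5], [4.9, 5.0], [5.3, 4.5], [5.8, 4.0], [6.1, 3.4], [6.4, 2.7], [6.7, 2.1], [6.9, 1.4], [7.0, 0.7], [7.0, 0.0], [7.0, -0.7], [6.9, -1.4], [6.7, -2.1], [6.4, -2.7], [6.1, -3.4], [5.8, -3.9], [5.4, -4.5], [4.9, -5.0], [4.4, -5.5]]
```

Emit:
carry_out --rows '[{"jaw":0.01,"delta_pos":[0,0.0038,-0.0059],"yaw":0},{"jaw":0.01,"delta_pos":[0,0.0043,-0.0055],"yaw":0},{"jaw":0.01,"delta_pos":[0,0.0049,-0.005],"yaw":0},{"jaw":0.01,"delta_pos":[0,0.0053,-0.0045],"yaw":0},{"jaw":0.01,"delta_pos":[0,0.0058,-0.004],"yaw":0},{"jaw":0.01,"delta_pos":[0,0,0],"yaw":0}]'

```text
time: 12.3
ee_pos: [0.5309, -0.3289, 0.3378]
eef_rot: [0.649, 0.761, -0.0, -0.001]
ft_force: [-8.1, 2.6, 7.3]
width: 0.0132
```

```bash
python3 - <<'E'
from h import *
from bench import cams
t=.5;tool(S(P,[.07*np.sin(t-1.05),-.118,.110+.07*np.cos(t-1.05)+.164])[0])
c=cams.camera("side"); cv2.imwrite(f"pics/side4.png",c["img"])
E
```

```text
t 12.3 pos [ 0.5309 -0.3289  0.3378] tooly deg 9.08 z [-2.e-03  6.e-04 -1.e+00] w 0.01324626443160379 F [-8.1  2.6  7.3]
delta tool [0.0016 0.0013 0.0041] q [-0.03  0.43  0.67  1.58 -0.28  1.23  0.85]
```

View pics/side4.png

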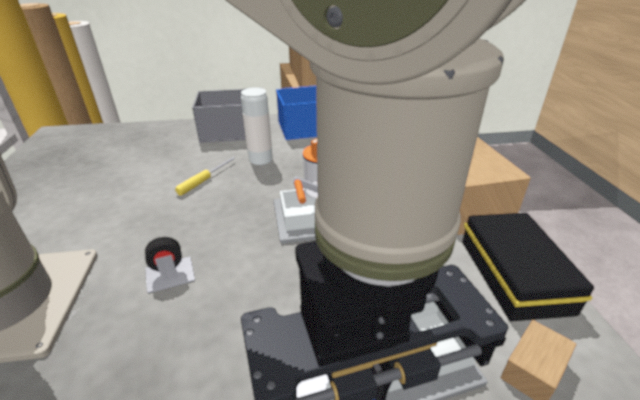

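The arm blocks the side view, but the bar is still held (13 mm opening) and the forces are low. Continuing.

Emit:
carry_out --rows '[{"jaw":0.01,"delta_pos":[0,0.0064,-0.0034],"yaw":0},{"jaw":0.01,"delta_pos":[0,0.0066,-0.0027],"yaw":0},{"jaw":0.01,"delta_pos":[0,0.0068,-0.002],"yaw":0},{"jaw":0.01,"delta_pos":[0,0.007,-0.001],"yaw":0},{"jaw":0.01,"delta_pos":[0,0.007,0],"yaw":0},{"jaw":0.01,"delta_pos":[0,0.007,0.001],"yaw":0},{"jaw":0.01,"delta_pos":[0,0,0],"yaw":0}]'

```text
time: 13.05
ee_pos: [0.5728, -0.3223, 0.3466]
eef_rot: [0.649, 0.761, 0.0, 0.002]
ft_force: [1.1, -0.6, 5.5]
width: 0.0133
```

```bash
python3 - <<'E'
from h import *
from bench import cams
t=1.1;tool(S(P,[.07*np.sin(t-1.05),-.118,.110+.07*np.cos(t-1.05)+.164])[0])
c=cams.camera("top"); cv2.imwrite(f"pics/top4.png",c["img"])
E
```

```text
t 13.05 pos [ 0.5728 -0.3223  0.3466] tooly deg 9.14 z [ 0.0028 -0.0015 -1.    ] w 0.013272427232490391 F [ 1.1 -0.6  5.5]
delta tool [ 0.0019 -0.001   0.0027] q [-0.03  0.5   0.65  1.48 -0.31  1.27  0.82]
```

View pics/top4.png

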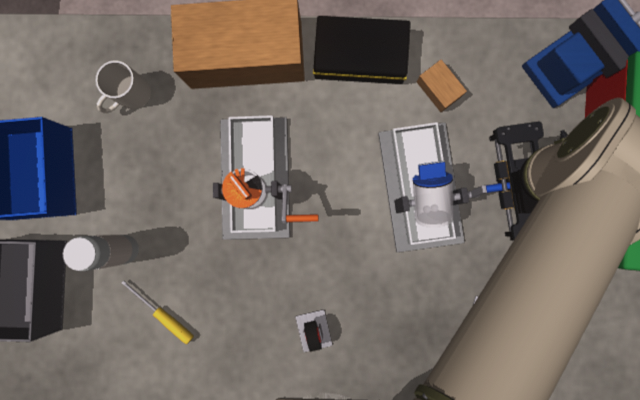

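In the top view the jar is tipped about 60°, lying along (433,200) with the lid at (432,172). Continuing over the top to about 2.05 rad.

Emit:
carry_out --rows '[{"jaw":0.01,"delta_pos":[0,0.0069,0.0011],"yaw":0},{"jaw":0.01,"delta_pos":[0,0.0068,0.0017],"yaw":0},{"jaw":0.01,"delta_pos":[0,0.0066,0.0024],"yaw":0},{"jaw":0.01,"delta_pos":[0,0.0063,0.003],"yaw":0},{"jaw":0.01,"delta_pos":[0,0.0059,0.0037],"yaw":0},{"jaw":0.01,"delta_pos":[0,0.0056,0.0042],"yaw":0},{"jaw":0.01,"delta_pos":[0,0.0051,0.0048],"yaw":0},{"jaw":0.01,"delta_pos":[0,0.0046,0.0053],"yaw":0},{"jaw":0.01,"delta_pos":[0,0.0041,0.0057],"yaw":0},{"jaw":0.01,"delta_pos":[0,0,0],"yaw":0}]'

```text
time: 14.1
ee_pos: [0.6241, -0.3139, 0.3128]
eef_rot: [0.648, 0.761, 0.0, 0.001]
ft_force: [5.0, -3.6, -0.3]
width: 0.0129
```

```bash
python3 - <<'E'
from h import *
from bench import cams
t=2.03;tool(S(P,[.07*np.sin(t-1.05),-.118,.110+.07*np.cos(t-1.05)+.164])[0])
for n in("top","side"):
    c=cams.camera(n); cv2.imwrite(f"pics/{n}5.png",c["img"])
    print(n,[(round(b["confidence"],2),[round(x,3) for x in b["rect"]]) for b in cams.boxes_of(n,"blue_ball1_center")])
c=cv2.imread("pics/top5.png")[115:260,370:530];cv2.imwrite("pics/top5z.png",cv2.resize(c,None,fx=4,fy=4,interpolation=2))
E
```

```text
t 14.1 pos [ 0.6241 -0.3139  0.3128] tooly deg 9.14 z [ 0.0022 -0.0014 -1.    ] w 0.012902989634032145 F [ 5.  -3.6 -0.3]
delta tool [ 0.0019  0.0017 -0.0002] q [-0.01  0.61  0.62  1.38 -0.36  1.26  0.79]
top []
side []
```

View pics/top5z.png

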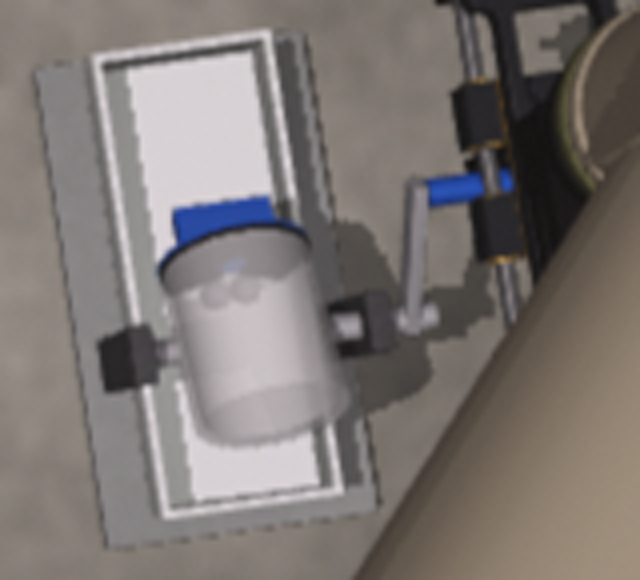

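The two balls show at about (215,290) and (245,287), close to the lid, so they may be mid-roll. I'll move on a little and wait.

Emit:
carry_out --rows '[{"jaw":0.01,"delta_pos":[0,0.0015,0.0025],"yaw":0},{"jaw":0.01,"delta_pos":[0,0,0],"yaw":0},{"jaw":0.01,"delta_pos":[0,0,0],"yaw":0},{"jaw":0.01,"delta_pos":[0,0,0],"yaw":0},{"jaw":0.01,"delta_pos":[0,0,0],"yaw":0},{"jaw":0.01,"delta_pos":[0,0,0],"yaw":0}]'

```text
time: 14.9
ee_pos: [0.6252, -0.3137, 0.3108]
eef_rot: [0.649, 0.761, 0.0, 0.001]
ft_force: [5.5, -3.8, 2.2]
width: 0.0126
```

```bash
python3 - <<'E'
from h import *
from bench import cams
t=2.07;tool(S(P,[.07*np.sin(t-1.05),-.118,.110+.07*np.cos(t-1.05)+.164])[0])
c=cams.camera("top")["img"][115:260,370:530];cv2.imwrite("pics/top6z.png",cv2.resize(c,None,fx=4,fy=4,interpolation=2))
E
```

```text
t 14.9 pos [ 0.6252 -0.3137  0.3108] tooly deg 9.13 z [ 0.0026 -0.0013 -1.    ] w 0.012621992256077564 F [ 5.5 -3.8  2.2]
delta tool [0.002  0.002  0.0002] q [-0.01  0.62  0.62  1.38 -0.36  1.25  0.79]
```

View pics/top6z.png

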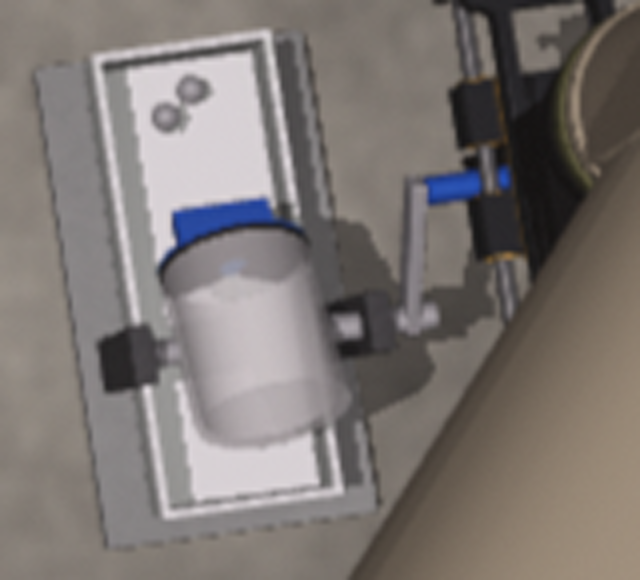

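Both balls are in the tray, at (168,117) and (192,88) in the crop. I'll release and back away upwards.

Emit:
carry_out --rows '[{"jaw":0.05,"delta_pos":[0,0,0],"yaw":0},{"jaw":0.05,"delta_pos":[0,0,0],"yaw":0},{"jaw":0.05,"delta_pos":[0,0,0],"yaw":0},{"jaw":0.05,"delta_pos":[0,0,0],"yaw":0},{"jaw":0.05,"delta_pos":[0,0,0],"yaw":0},{"jaw":0.05,"delta_pos":[0,0,-0.02],"yaw":0},{"jaw":0.05,"delta_pos":[0,0,-0.04],"yaw":0},{"jaw":0.05,"delta_pos":[0,0,-0.04],"yaw":0},{"jaw":0.05,"delta_pos":[-0.04,0,0],"yaw":0},{"jaw":0.05,"delta_pos":[-0.04,0,0],"yaw":0}]'

```text
time: 15.95
ee_pos: [0.6381, -0.392, 0.4125]
eef_rot: [0.647, 0.762, 0.001, 0.001]
ft_force: [0.5, -0.9, -0.1]
width: 0.05
```

Emit:
carry_out --rows '[{"jaw":0.05,"delta_pos":[-0.03,-0.03,0],"yaw":0},{"jaw":0.05,"delta_pos":[-0.03,-0.03,0],"yaw":0},{"jaw":0.05,"delta_pos":[0,-0.03,0],"yaw":0},{"jaw":0.05,"delta_pos":[0,0,0],"yaw":0},{"jaw":0.05,"delta_pos":[0,0,0],"yaw":0},{"jaw":0.05,"delta_pos":[0,0,0],"yaw":0},{"jaw":0.05,"delta_pos":[0,0,0],"yaw":0},{"jaw":0.05,"delta_pos":[0,0,0],"yaw":0}]'

```text
time: 16.75
ee_pos: [0.5586, -0.4653, 0.41]
eef_rot: [0.648, 0.762, 0.0, -0.0]
ft_force: [0.7, 0.2, -0.3]
width: 0.0503
```

```bash
python3 - <<'E'
from h import *
from bench import cams
tool([0.6,-.3,.4])
a=cams.camera("top")["img"][115:260,370:530]; b=cams.camera("side")["img"]
cv2.imwrite("pics/top7z.png",cv2.resize(a,None,fx=4,fy=4,interpolation=2)); cv2.imwrite("pics/side7.png",b)
cv2.imwrite("pics/side7z.png",cv2.resize(b[240:400,265:485],None,fx=3.5,fy=3.5,interpolation=2))
E
```

```text
t 16.75 pos [ 0.5586 -0.4653  0.41  ] tooly deg 9.2 z [-1.e-04  3.e-04 -1.e+00] w 0.050336129853249256 F [ 0.7  0.2 -0.3]
delta tool [0.1566 0.0673 0.0101] q [ 0.25  0.63  0.66  1.16 -0.37  1.47  1.01]
```

View pics/top7z.png

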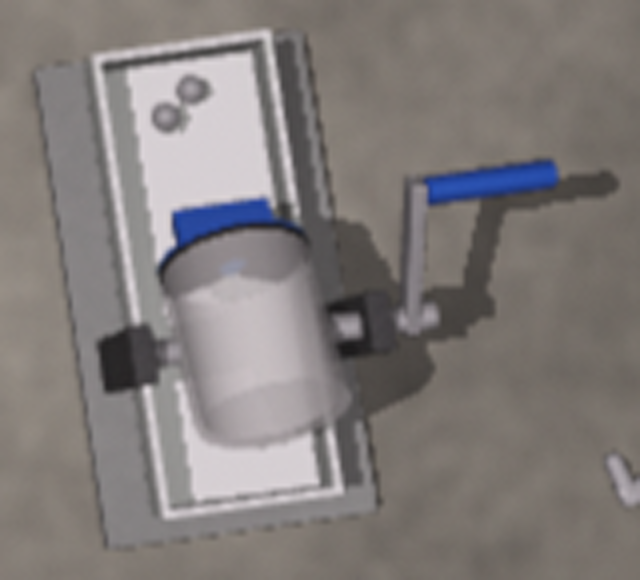

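View pics/side7z.png

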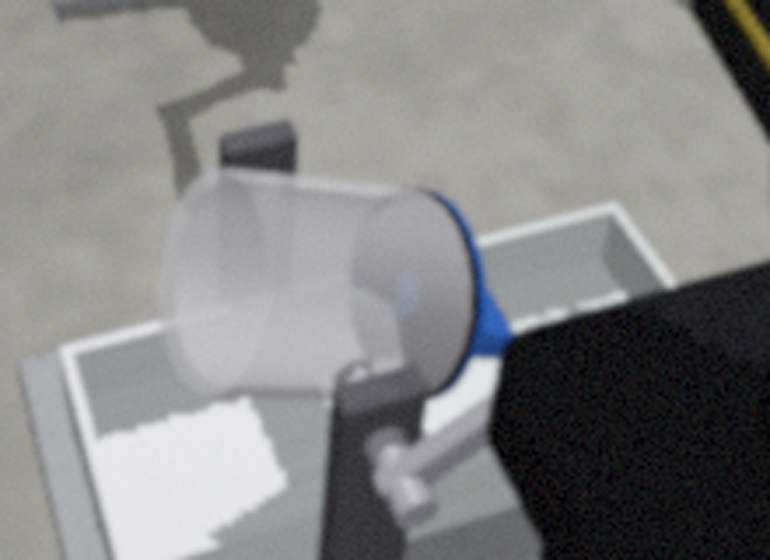

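Both balls are at rest in the tray, unmoved between pictures. The jar is empty, the crank is free, and the lid bar is still square to the jar's axis, so the dial is open.

```bash
python3 -c "
from bench import job
print(job.close_job())"
```

```text
the job is handed in; nothing more can be done
None
```

The job is done and handed in at about 17 s of the 53 s limit. Both steel balls are in the tray under the blue jar.

- **Dial:** I turned it first, from about -1.5 rad to about 0, its largest opening. I checked this against the white line in the side picture before touching the crank.
- **Crank:** I swung it over to about 2.03 rad, let go and moved the arm clear.
- **Last pictures:** Both balls were at rest in the tray and the jar was empty. The lid's grip bar still looked square to the stand, so the dial appeared to have stayed open. With the jar tipped I could only judge that by eye.
- **Forces and orange stand:** The force readings I took while gripping and turning were about 11 N or less. The arm never came near the orange stand.
- **Failed check:** The ball detector found nothing when I ran it, so the balls were confirmed only by looking at the pictures.

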